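Hand out the hot-water tap cartridge

TASK

A customer at the plumbing counter needs the hot-water tap cartridge, the one with the red collar. Pluck it out of its pocket in the grey tray and stand it upright on the floor of the yellow order tray, setting it down gently rather than dropping it. Leave the two blue-collared cartridges in their pockets.

Things in the scene. Friction and masses are not known exactly. Their poses are not given: they have to be found in the camera images.
- hot_cartridge: brass tap cartridge with a RED collar (the only red one), standing in any pocket of the grey tray. Round, 26 mm diameter, 40 mm tall (top 14 mm is the collar), plus a thin white stem on top, 9 x 16 mm. About 70 g. Its lowest 14 mm are sunk in the pocket; grip it above that, at any yaw. Origin: centre of its underside, at first 6 mm above the counter; z up along the stem.
- cold_cartridge_a: same cartridge with a BLUE collar, a bystander in another pocket. Origin and axes as for the red one. The grey pocket tray is fixed, 165 x 165 mm, 20 mm high, at any yaw, with four square pockets (one of them empty) 32 mm wide and 14 mm deep, 80 mm apart centre to centre.
- cold_cartridge_b: second cartridge with a BLUE collar, same size, a bystander in another pocket of the grey tray. Origin: centre of its underside; z up along the stem.
- order_tray: fixed open yellow plastic order tray, 190 mm (its x) by 140 mm (its y) outside, 18 mm high, walls and floor 4 mm thick, flat and empty inside. It lies on the counter to one side of the grey tray, left or right. Origin at the centre of its underside (its floor is 4 mm higher), z axis up.
Not all that is in view belongs to the job. What is shaped like the hot_cartridge but green or turquoise is not meant.

How it is judged:
On the way, in this order (a step that is already met when the one before it is completed fails the run):
1. the red-collared cartridge is lifted out of its pocket in the gripper (underside more than 30 mm above the counter) (height (world z) of hot_cartridge above 0.03 m and contact force between hot_cartridge and the fingers above 0.5 N), for 0.1 s.
2. still gripped, it is lowered into the order tray until its underside is less than 15 mm above the tray's floor (x of hot_cartridge in the frame of order_tray between -0.085 and 0.085 m and y of hot_cartridge in the frame of order_tray between -0.06 and 0.06 m and z of hot_cartridge in the frame of order_tray below 0.019 m and contact force between hot_cartridge and the fingers above 0.5 N), for 0.05 s.
At the end, for the whole second after the job is handed in: The red-collared cartridge stands by itself on the order tray's floor, inside its walls, upright within 10 degrees and at rest; both blue-collared cartridges are still in their pockets (moved less than 15 mm, tilted less than 20 degrees) (x of hot_cartridge in the frame of order_tray between -0.085 and 0.085 m and y of hot_cartridge in the frame of order_tray between -0.06 and 0.06 m and z of hot_cartridge in the frame of order_tray between 0 and 0.01 m and angle between hot_cartridge's own z axis and vertical below 0.18 rad and linear speed of hot_cartridge below 0.02 m/s and distance of each of cold_cartridge_a, cold_cartridge_b from where it was at the start of the episode below 0.015 m and angle between each of cold_cartridge_a, cold_cartridge_b's own z axis and vertical below 0.35 rad); the robot touches nothing.
It fails at once if a blue-collared cartridge is displaced by more than 15 mm (lifted or knocked out of its pocket) (distance of any of cold_cartridge_a, cold_cartridge_b from where it was at the start of the episode above 0.015 m).
It also fails if it takes over 40 s, if anything falls off the work surface, if the arm or the gripper's body presses on something with over 40 N, if the wrist force passes 120 N, or if a joint passes its speed limit or range.

ROBOT

A 6-joint arm with a two-finger parallel gripper is mounted at the origin on the work surface. World frame = base frame: x ahead of the robot, y to its left, z up, the work surface at z = 0. Lengths are in m, angles in rad, forces in N, time in s.
With the tool pointing down it reaches from about 0.425 to 0.95 m from the base axis. Payload 14.7 kg.
Tool frame: the origin (TCP) lies at the very end of the fingers, on their centre line; the grasp point (between the pads) lies 19 mm behind it; z points along the fingers, y is the line along which they close (so a half turn about z gives the same grasp; the last joint's range is limited). The gripper opens to 85 mm and grips with 20 to 120 N. Pads are 22 mm wide; open, the fingers measure 114 mm over their backs; the gripper's body (76 mm by 85 mm) begins 54 mm behind the grasp point. The pads swing forward as they close: fully open they stand 13 mm farther back than shut.
Start: joints at [-1.337, 0.48, 1.596, -0, 1.065, -0.047], TCP at [0.18, -0.625, 0.231] pointing down, gripper open.
Joint ranges: [-2.75, 2.75], [-0.82, 2.05], [0.23, 2.67], [-1.56, 4.7], [0.09, 2.69], [-2.92, 2.92]. Speed limits (rad/s): [1.89, 1.89, 2.39, 3.01, 3.01, 3.01].

INTERFACE

Orientations are given as a 3x3 rotation matrix whose columns are the frame's x, y, z axes.
In Python, from rig import arm gives the robot as it stands. The module is installed in compiled form; this text tells all that it offers.
- The arm moves only by the shell command python3 -m pendant 'ROWS' [FORCE]. ROWS is JSON, a list that holds one entry, the list of rows, each a list of 5 numbers: the closure, from -1 (fully open) to 1 (shut), so that 0 is half open, then the shift along the tool's x, y, z in cm, then the turn about the tool's z in rad. A call has 1 to 20 rows; each row shifts and turns the commanded pose from where the row before left it, along the tool's axes as they then stand; what a row does not reach is not made up. A row lasts 1/8 s, in which the tool goes at most 62.5 mm and 10.7 degrees, less where a joint would pass 70% of its speed; a pose out of reach is approached as far as the arm can. A call is refused whole if a number of a shift passes 6.25 or a number of a turn 0.188, either way. A call with a gripper value outside its range is refused whole. The fingers move at their own pace and stop on an object; FORCE is the grip in N (left out, the last holds). Time passes only in rows, so rows that do not move let the fingers close. It gives the time, the measured TCP pose, the force, the opening and the grip force at its end, in the units of the state.
- arm.state(): the state, without advancing time (a new reading comes with each control period).
- arm.grab_frame(name): name is "scene" or "side" or "wrist"; returns (picture, depth): 420x560x3 uint8, red, green, blue; 420x560 float32, m along the optical axis (not along the pixel's ray), 0 where there is no reading.
- arm.calibration(name): a dict with "intrinsics" (3x3 intrinsics, pixels), "origin" and "orientation" of the camera in the world. Camera axes: x right, y down, z forward; pixel columns grow to the right and rows downward; lengths in m; the calibration is good to about 2 mm. A picture is of the moment at which its call begins: read the wrist's pose just before it. calibration takes no time and is no camera call; for the wrist camera it gives the pose at the moment of the call.
- arm.close_job(): hands the job in; it is judged then, once.
The state is a dict: "t": time; "joint_pos": joint angles; "joint_velocities": joint speeds; "tau": joint torques, N m; "eef_pos": TCP position; "ee_rot": TCP orientation; "contact_force": force on the tool from outside, world axes, zero at the start; "torque": the same for the moment, N m; "grip_width": finger opening in m; "grip_force": force on a finger pad.
Only numpy, scipy, OpenCV 4.12 (cv2) and the standard library are available. Lean on these libraries where they do the work, as an engineer would, in place of code of your own. Each camera call takes 0.05 s, during which the arm holds its last target. There are 200 camera calls.

## Working session

There is one attempt and no reset: what is moved stays moved. The work goes in short steps, Python scripts to look and compute and a shell command to move; the robot and the scene stay as the last step left them, time stands still between calls to the robot, and variables do not carry over. Pictures are saved under pics/ and viewed, at most 10 in all, crops included, and the job is handed in when it is done.

```bash
mkdir -p pics; cat > h.py <<'E'
import numpy as np, cv2
from rig import arm
def grab(n):
    c=arm.calibration(n); p,d=arm.grab_frame(n); return p,d,c
def world(c,d):
    K=np.array(c["intrinsics"]);R=np.array(c["orientation"]);o=np.array(c["origin"])
    v,u=np.indices(d.shape); P=np.stack([(u-K[0,2])/K[0,0]*d,(v-K[1,2])/K[1,1]*d,d],-1)
    return P@R.T+o
def ray(c,u,v,z):
    K=np.array(c["intrinsics"]);R=np.array(c["orientation"]);o=np.array(c["origin"])
    r=R@np.linalg.solve(K,[u,v,1.]); return o+r*(z-o[2])/r[2]
E
python3 - <<'E'
from h import *
s=arm.state(); print(s["t"],s["eef_pos"],np.round(s["ee_rot"],3),s["grip_width"])
ims=[]
for n in("scene","side","wrist"):
    p,d,c=grab(n); np.savez(f"{n}.npz",p=p,d=d,**c)
    print(n,np.round(c["origin"],3)); 
    cv2.imwrite(f"pics/{n}0.png",p[:,:,::-1])
E
```

```text
0.0 [ 0.18004959 -0.62411663  0.23065832] [[ 0.961  0.277 -0.   ]
 [ 0.277 -0.961  0.001]
 [ 0.    -0.001 -1.   ]] 0.08555811890999528
scene [1.139 0.095 0.658]
side [0.605 0.47  0.452]
wrist [ 0.245 -0.607  0.374]
```

View pics/scene0.png

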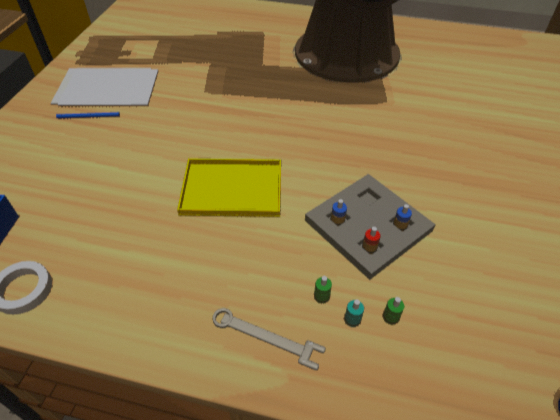

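View pics/side0.png

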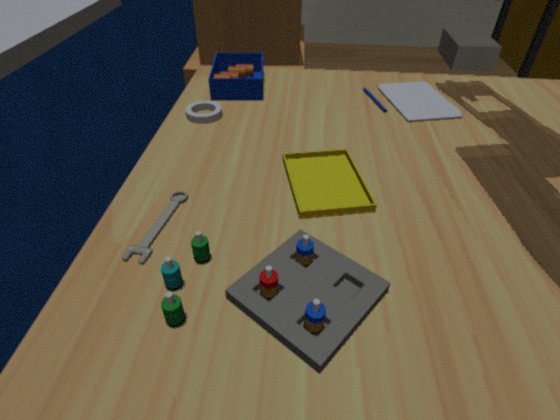

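The scene view shows the red-collared cartridge at (372,237) and in the side view at (268,280). The empty yellow tray is at (232,187).

Things that could be mistaken for the target, in scene pixels:
- Blue collars in the grey tray: (340,208) and (404,213).
- Green lookalikes on the counter: (322,288) and (395,308).
- Turquoise lookalike: (355,311).

I choose the red one at (372,237).

```bash
python3 - <<'E'
from h import *
def masks(p):
    h=cv2.cvtColor(p,cv2.COLOR_RGB2HSV); H,S,V=cv2.split(h)
    return dict(red=((H<6)|(H>174))&(S>180)&(V>90), blue=(H>108)&(H<130)&(S>150)&(V>60), yel=(H>22)&(H<34)&(S>225)&(V>80))
for n in("scene","side"):
    f=np.load(n+".npz"); p,d=f["p"],f["d"]; W=world(f,d); m=masks(p)
    for k in("red","blue"):
        N,L,st,ce=cv2.connectedComponentsWithStats(m[k].astype(np.uint8))
        for i in range(1,N):
            if st[i,4]>40:
                q=W[(L==i)&(d>0)]
                t=q[q[:,2]>q[:,2].max()-.004]
                print(n,k,ce[i].round(1),st[i,4],"rayz.039",ray(f,*ce[i],.039).round(4)[:2],"med",np.median(q,0).round(4),"top",t.mean(0).round(4))
    N,L,st,ce=cv2.connectedComponentsWithStats(m["yel"].astype(np.uint8)); i=1+st[1:,4].argmax()
    q=W[(L==i)&(d>0)]; q=q[q[:,2]>.013]; r=cv2.minAreaRect((q[:,:2]*1000).astype(np.float32)); print(n,"tray",r, "z",np.percentile(W[(L==i)&(d>0)][:,2],[5,50,95]).round(4))
p=np.load("scene.npz")["p"]; q=np.load("side.npz")["p"]
a=cv2.resize(p[185:275,310:440],None,fx=3,fy=3,interpolation=2); b=cv2.resize(q[225:355,225:395],None,fx=2.077,fy=2.077)[:270]
cv2.imwrite("pics/crop.png",np.hstack([a,b])[:,:,::-1])
E
```

```text
scene red [372.2 235.8] 97 rayz.039 [0.6372 0.1353] med [0.6441 0.1348 0.0468] top [0.6435 0.1349 0.047 ]
scene blue [ 88.4 114.8] 160 rayz.039 [ 0.4551 -0.4983] med [ 0.4227 -0.5287  0.0087] top [ 0.4211 -0.5259  0.0095]
scene blue [339.2 208.2] 80 rayz.039 [0.5892 0.0713] med [0.5969 0.0724 0.0467] top [0.596  0.0717 0.0467]
scene blue [403.5 213.1] 84 rayz.039 [0.5729 0.1836] med [0.5808 0.1818 0.047 ] top [0.5803 0.1828 0.047 ]
scene tray ((559.1550903320312, -142.3096466064453), (142.54379272460938, 189.1484832763672), 13.35877513885498) z [0.0027 0.0049 0.0181]
side red [268.2 277.3] 141 rayz.039 [0.6419 0.1295] med [0.6407 0.1366 0.0464] top [0.6412 0.1356 0.0465]
side blue [213.1  65.7] 48 rayz.039 [ 0.8799 -0.6431] med [ 0.868  -0.6015  0.0602] top [ 0.8677 -0.5981  0.0608]
side blue [258.9  63.7] 89 rayz.039 [ 0.7491 -0.6735] med [ 0.7476 -0.6938  0.0595] top [ 0.7443 -0.6366  0.0607]
side blue [247.2  77.6] 44 rayz.039 [ 0.7687 -0.5648] med [ 0.7703 -0.5083  0.0586] top [ 0.7634 -0.5053  0.0602]
side blue [374.9 100. ] 57 rayz.039 [ 0.4325 -0.4556] med [ 0.4196 -0.5245  0.0091] top [ 0.4202 -0.5246  0.0096]
side blue [303.9 246.5] 79 rayz.039 [0.595  0.0668] med [0.5961 0.0744 0.0462] top [0.5955 0.0733 0.0462]
side blue [314.5 310.7] 132 rayz.039 [0.5784 0.1782] med [0.5807 0.1839 0.0464] top [0.579  0.1832 0.0464]
side tray ((622.6385498046875, -223.63706970214844), (0.016839951276779175, 4.3116068840026855), 77.86930084228516) z [0.0153 0.0157 0.016 ]
```

View pics/crop.png

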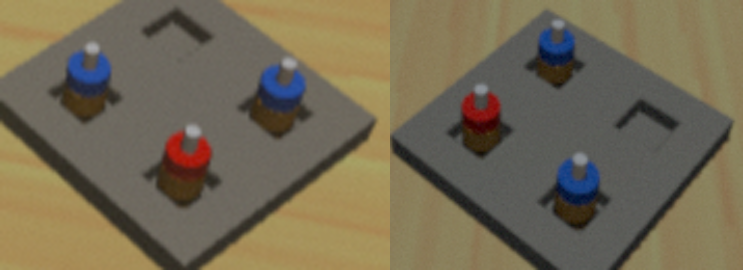

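The crop confirms a red collar in the corner pocket at about (0.642, 0.136), diagonally opposite the empty pocket. I'll close across the tray's diagonal so the fingers clear both blue ones. First I move over it.

```bash
python3 -m pendant '[[[-1,4.5,-2.5,0,0],[-1,4.5,-2.5,0,0],[-1,4.5,-2.5,0,0],[-1,4.5,-2.5,0,0],[-1,4.5,-2.5,0,0],[-1,4.5,-2.5,0,0],[-1,3.8,-4.5,0,0],[-1,3.8,-4.5,0,0],[-1,3.8,-4.5,0,0],[-1,3.8,-4.5,0,0],[-1,3.8,-4.5,0,0],[-1,3.8,-4.5,0,0],[-1,3.8,-4.5,0,0],[-1,3.8,-4.5,0,0],[-1,3.0,-4.0,0,0],[-1,2.0,-2.0,0,0],[-1,0,0,0,0.13],[-1,0,0,0,0],[-1,0,0,0,0]]]' 40
python3 - <<'E'
from h import *
s=arm.state(); R=np.array(s["ee_rot"]);e=np.array(s["eef_pos"]); print(np.round(R,3))
p,d,c=grab("wrist"); cv2.imwrite("pics/w1.png",p[:,:,::-1])
H,S,V=cv2.split(cv2.cvtColor(p,cv2.COLOR_RGB2HSV)); W=world(c,d)
m=((H<6)|(H>174))&(S>150)&(V>70)
N,L,st,ce=cv2.connectedComponentsWithStats(m.astype(np.uint8))
for i in range(1,N):
    if st[i,4]>60:
        q=W[(L==i)&(d>0)]; t=q[np.abs(q[:,2]-np.median(q[:,2]))<.004]
        print(ce[i].round(),st[i,4],np.median(q,0).round(4), "ray46",ray(c,*ce[i],.046).round(4),"tool cm",(R.T@(np.array([*ray(c,*ce[i],.046)[:2],.023])-e)*100).round(2))
E
```

```text
t: 2.52
eef_pos: [0.6215, 0.0957, 0.2312]
ee_rot: [[0.988, 0.153, -0.0], [0.153, -0.988, -0.0], [-0.0, -0.0, -1.0]]
contact_force: [0.6, -0.6, 0.3]
grip_width: 0.0855
grip_force: 0.0
[[ 0.988  0.153 -0.   ]
 [ 0.153 -0.988 -0.   ]
 [-0.    -0.    -1.   ]]
[249. 159.] 389 [0.6424 0.13   0.0466] ray46 [0.6413 0.131  0.046 ] tool cm [ 2.5  -3.18 20.82]
```

View pics/w1.png

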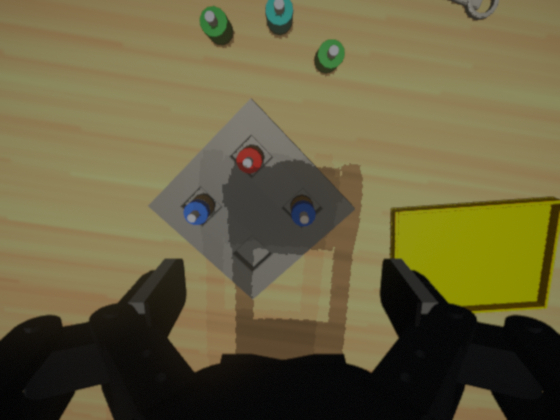

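The wrist view shows the red collar at (249,159), the blues at (196,213) and (303,213), and the fingers to the left and right, clear of the blues. I'll centre over the red one, go part way down and check again.

```bash
python3 -m pendant '[[[-1,1.2,-1.6,0,0],[-1,1.3,-1.7,0,0],[-1,0,0,3,0],[-1,0,0,3,0],[-1,0,0,3,0],[-1,0,0,1,0],[-1,0,0,0,0],[-1,0,0,0,0]]]'
python3 - <<'E'
from h import *
s=arm.state(); R=np.array(s["ee_rot"]);e=np.array(s["eef_pos"])
p,d,c=grab("wrist"); cv2.imwrite("pics/w2.png",p[:,:,::-1])
H,S,V=cv2.split(cv2.cvtColor(p,cv2.COLOR_RGB2HSV)); W=world(c,d)
m=((H<6)|(H>174))&(S>150)&(V>50)
N,L,st,ce=cv2.connectedComponentsWithStats(m.astype(np.uint8)); i=1+st[1:,4].argmax()
q=W[(L==i)&(d>0)]; t=q[np.abs(q[:,2]-.046)<.003]
print(ce[i].round(),st[i],q.min(0).round(3),q.max(0).round(3))
r=cv2.minEnclosingCircle((t[:,:2]*1000).astype(np.float32)); print(r)
print((R.T@(np.array([r[0][0]/1000,r[0][1]/1000,.023])-e)*100).round(2))
E
```

```text
t: 3.58
eef_pos: [0.6424, 0.1328, 0.1325]
ee_rot: [[0.989, 0.15, 0.002], [0.15, -0.989, 0.0], [0.002, -0.0, -1.0]]
contact_force: [-0.1, -0.2, -1.0]
grip_width: 0.0856
grip_force: 0.0
[282. 211.] [265 195  34  36 726] [0.628 0.119 0.037] [0.653 0.144 0.049]
((640.4755249023438, 131.993896484375), 12.848786354064941)
[-0.22  0.05 10.95]
```

View pics/w2.png

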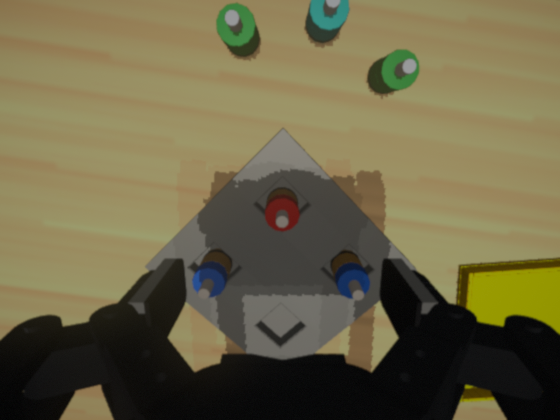

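The red collar is centred between the fingers, at column 282. A circle fitted to its top gives (0.6405, 0.132) with a 12.8 mm radius. I'll descend and grip.

```bash
python3 -m pendant '[[[-1,-0.2,0,2,0],[-1,0,0,3,0],[-1,0,0,3,0],[-1,0,0,2,0],[-1,0,0,0.9,0],[-1,0,0,0,0],[-1,0,0,0,0],[0,0,0,0,0],[0,0,0,0,0],[0,0,0,0,0],[0.5,0,0,0,0],[0.5,0,0,0,0],[0.5,0,0,0,0],[1,0,0,0,0],[1,0,0,0,0],[1,0,0,0,0],[1,0,0,0,0]]]' 40
```

```text
t: 5.75
eef_pos: [0.6396, 0.1322, 0.0225]
ee_rot: [[0.989, 0.15, 0.0], [0.15, -0.989, -0.0], [0.0, 0.0, -1.0]]
contact_force: [-1.0, -0.1, 4.9]
grip_width: 0.0243
grip_force: 39.1
```

```bash
python3 -m pendant '[[[1,0,0,-0.5,0],[1,0,0,-1,0],[1,0,0,-2,0],[1,0,0,-2.5,0],[1,0,0,-2.5,0],[1,0,0,-2.5,0],[1,0,0,-1,0],[1,0,0,0,0],[1,0,0,0,0]]]'
python3 - <<'E'
from h import *
s=arm.state(); R=np.array(s["ee_rot"]);e=np.array(s["eef_pos"])
p,d,c=grab("side"); cv2.imwrite("pics/s1.png",p[:,:,::-1])
H,S,V=cv2.split(cv2.cvtColor(p,cv2.COLOR_RGB2HSV)); W=world(c,d)
m=((H>22)&(H<34)&(S>225)&(V>60)).astype(np.uint8)
N,L,st,ce=cv2.connectedComponentsWithStats(m); i=1+st[1:,4].argmax()
cs,_=cv2.findContours((L==i).astype(np.uint8),0,2); h=cv2.convexHull(max(cs,key=len))
q=np.array([ray(c,*x[0],.018)[:2]*1000 for x in h.astype(float)],np.float32); r=cv2.minAreaRect(q); print("tray side",r)
f=np.load("scene.npz"); print("tray center tool cm",(R.T@(np.array([.559,-.142,.2])-e)*100).round(2))
E
```

```text
t: 6.88
eef_pos: [0.639, 0.1321, 0.1416]
ee_rot: [[0.989, 0.15, -0.001], [0.15, -0.989, -0.0], [-0.001, -0.0, -1.0]]
contact_force: [0.1, -0.3, -1.9]
grip_width: 0.0251
grip_force: 39.3
tray side ((571.731689453125, -225.09127807617188), (5.736289978027344, 10.213447570800781), 29.490304946899414)
tray center tool cm [-12.03  25.89  -5.83]
```

View pics/s1.png

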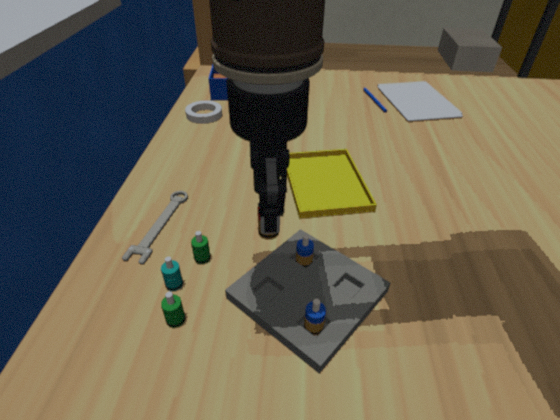

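The red cartridge is held in the gripper: its pocket at (268,285) is empty and both blues are still in place. Next I go to the tray centre.

```bash
python3 -m pendant '[[[1,-0.5,1,0,0],[1,-1,2,0,0],[1,-1.5,3.3,0,0],[1,-1.5,3.3,0,0],[1,-1.5,3.3,0,0],[1,-1.5,3.3,0,0],[1,-1.5,3.3,0,0],[1,-1.5,3.3,0,0],[1,-1,2,0,0],[1,-0.5,1.1,0,0],[1,0,0,0,0],[1,0,0,0,0],[1,0,0,0,0]]]'
python3 - <<'E'
from h import *
p,d,c=grab("wrist"); q,d2,c2=grab("scene"); cv2.imwrite("pics/t1.png",np.hstack([cv2.resize(p,(400,300)),cv2.resize(q[100:310,100:380],(400,300))])[:,:,::-1])
s=arm.state(); print(s["eef_pos"],s["grip_width"],s["grip_force"])
E
```

```text
t: 8.55
eef_pos: [0.56, -0.1412, 0.1423]
ee_rot: [[0.989, 0.151, -0.0], [0.151, -0.989, 0.0], [-0.0, -0.0, -1.0]]
contact_force: [-0.8, 0.7, -0.3]
grip_width: 0.0249
grip_force: 39.3
[ 0.55998851 -0.14129858  0.14226117] 0.024527285278205364 39.346605241298676
```

View pics/t1.png

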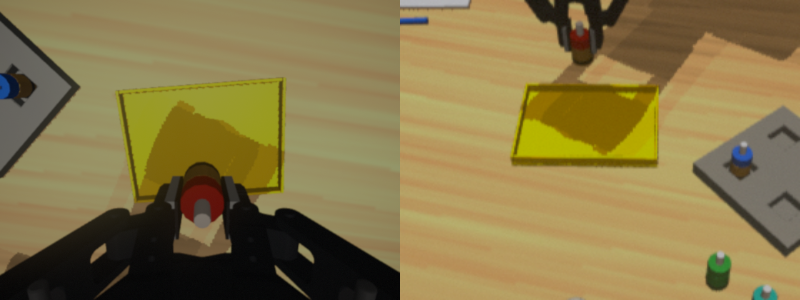

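The wrist view (left) shows the cartridge upright in the grip at (203,195). In both views the tray is empty below it. Lowering now.

```bash
python3 -m pendant '[[[1,0,0,1,0],[1,0,0,2,0],[1,0,0,2.5,0],[1,0,0,2.5,0],[1,0,0,2,0],[1,0,0,1,0],[1,0,0,0.5,0],[1,0,0,0.3,0],[1,0,0,0,0],[1,0,0,0,0]]]'
```

```text
t: 9.9
eef_pos: [0.5601, -0.142, 0.0248]
ee_rot: [[0.989, 0.15, 0.001], [0.15, -0.989, -0.0], [0.001, 0.0, -1.0]]
contact_force: [0.6, -0.3, -0.4]
grip_width: 0.0244
grip_force: 39.3
```

```bash
python3 -m pendant '[[[1,0,0,0.1,0],[1,0,0,0.1,0],[1,0,0,0.1,0],[1,0,0,0,0],[1,0,0,0,0]]]'
```

```text
t: 10.52
eef_pos: [0.5598, -0.1419, 0.0213]
ee_rot: [[0.989, 0.15, -0.0], [0.15, -0.989, 0.0], [-0.0, -0.0, -1.0]]
contact_force: [-0.8, -0.1, -0.3]
grip_width: 0.0246
grip_force: 39.3
```

```bash
python3 -m pendant '[[[1,0,0,0.05,0],[1,0,0,0.05,0],[1,0,0,0,0],[1,0,0,0,0]]]'
```

```text
t: 11.02
eef_pos: [0.5599, -0.1419, 0.0205]
ee_rot: [[0.989, 0.15, 0.0], [0.15, -0.989, -0.0], [0.0, 0.0, -1.0]]
contact_force: [-1.1, 0.7, 5.9]
grip_width: 0.0247
grip_force: 40.0
```

The force of 5.9 N shows it has touched the floor. I'll open gradually and retreat.

```bash
python3 -m pendant '[[[0.4,0,0,0,0],[0.2,0,0,0,0],[0,0,0,0,0],[-0.3,0,0,0,0],[-0.3,0,0,0,0],[-0.3,0,0,0,0],[-0.3,0,0,0,0],[-0.3,0,0,-1,0],[-0.3,0,0,-2,0],[-0.3,0,0,-3,0],[-0.3,0,0,-3,0],[-0.3,0,0,-3,0],[-0.3,0,0,-2,0],[-0.3,0,0,0,0],[-0.3,0,0,0,0]]]'
python3 - <<'E'
from h import *
p,d,c=grab("wrist"); q,d2,c2=grab("scene"); cv2.imwrite("pics/e1.png",np.hstack([cv2.resize(p,(400,300)),cv2.resize(q[100:310,160:440],(400,300))])[:,:,::-1])
W=world(c2,d2);H,S,V=cv2.split(cv2.cvtColor(q,cv2.COLOR_RGB2HSV));m=((H<6)|(H>174))&(S>180)&(V>60)&(d2>0)
print(m.sum(),np.median(W[m],0))
E
```

```text
t: 12.9
eef_pos: [0.5595, -0.1418, 0.1601]
ee_rot: [[0.989, 0.15, -0.0], [0.15, -0.989, 0.0], [-0.0, -0.0, -1.0]]
contact_force: [-0.6, -0.2, 0.2]
grip_width: 0.0557
grip_force: 0.0
0 [nan nan nan]
  return _methods._mean(a, axis=axis, dtype=dtype,
  ret = um.true_divide(
```

View pics/e1.png

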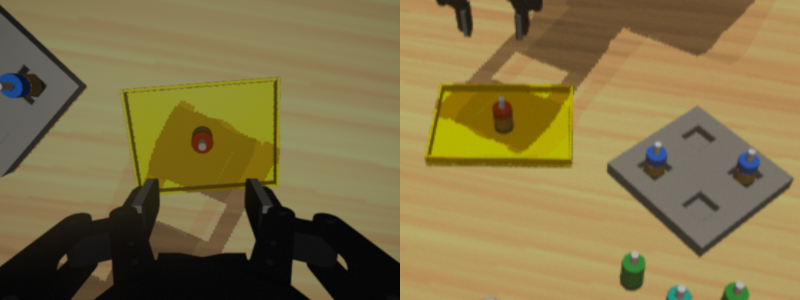

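The red cartridge stands upright near the middle of the yellow tray, at (203,140) on the left and (503,113) on the right. Both blues are in their pockets and the gripper is clear, so I'm handing the job in. My colour mask found no red because the cartridge is in shadow; the pictures settle it.

```bash
python3 -c "from rig import arm; print(arm.close_job())"
```

```text
the job is handed in; nothing more can be done
None
```

The red-collared cartridge was set down gently and, in the last picture, stands upright near the middle of the yellow order tray with both blue ones still in their pockets; the job is handed in, and no verdict came back.

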